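# Open the solvent jug with the press-and-turn safety cap

## Task

Carry the white solvent jug upright by its handle into the grey holder on the bench and let go of it there. Then take the red safety cap by its grip bar, press it firmly down and, keeping it pressed, turn it anticlockwise seen from above, without forcing or crushing anything, until it comes free, lift it off and set it down by hand, upright, well inside the cork pad. Leave the jug standing upright in the holder, keep it upright throughout, and leave the other things on the bench where they are.

Things in the scene. Friction and masses are not known exactly. Their poses are not given: they have to be found in the camera images.
- jug: white plastic jug with yellow labels, loose and upright (0.35 to 0.7 kg). Body 128 (x) x 66 (y) x 85 mm (z); origin at the centre of its underside, z up. The cap's axis is at x = +30 mm, the handle at the -x end. Centre of mass, with the cap, about 10 mm behind the middle (at -x).
- jug_handle (a point): middle of the jug's handle bar, 121 mm above the jug's underside, at x = -36 mm. The bar runs along the jug's x, is 48 mm long, 14 mm wide (y) and 14 mm high, with about 29 mm of free room under it. It is pinched across y from above.
- cap: red safety cap, 70 g, loose, locked on the jug's neck. Round skirt 66 mm across, 27 mm high; its flat top is a shoulder for the fingertips to press on. On it a grip bar along the cap's x, 60 mm long, 26 mm wide (y), 27 mm high, white mark at its +x end. Origin at the centre of its underside, z up; closed, 94 mm above the jug's underside, bar in line with the jug's x
- cap_grip (a point): centre of the cap's grip bar, 40 mm above the cap's underside (13 mm above the shoulder). The cap takes about 8 N to start pressing it down and 18 N fully down, at 8 mm of travel (hard stop). Only when 6 mm or more down can it be turned, and only anticlockwise
- jug_neck (a point): centre of the top of the jug's neck, 107 mm above the jug's underside. Two lugs on the neck hold the cap: kept down and turned, the cap comes free after about 60 deg and is stopped at about 95 deg; the inner spring then raises it up to 4 mm above its closed height and it lifts straight off
- holder: grey steel holder fixed to the bench: open tray, inside 140 (x) x 76 mm (y), floor 6 mm thick, walls 6 mm thick, rim 24 mm above the bench. It keeps the jug from turning; the jug fits either way round. Origin at the centre of its underside.
- cap_pad: cork pad fixed to the bench, 120 x 120 x 6 mm; origin at the centre of its underside
- tape: black tape roll, 96 mm across, 25 mm high; not to be disturbed; origin at the centre of its underside
- spool_red: reel of red thread, 38 mm across, 62 mm high; not to be disturbed; origin at the centre of its underside
- spool_green: reel of green thread, 38 mm across, 62 mm high; not to be disturbed; origin at the centre of its underside
- mallet: hammer 220 mm long, lying; not to be disturbed; origin near its middle, on its underside
- dye: amber bottle with black cap, 52 mm across, 110 mm high; not to be disturbed; origin at the centre of its underside
- straightedge: steel straightedge lying flat, 40 x 260 x 5 mm; not to be disturbed; origin at the centre of its underside
- glue_tin: closed tin with tan lid, 74 mm across, 62 mm high; not to be disturbed; origin at the centre of its underside
Not all that is in view belongs to the job. What is meant by the cap_pad is not black, and is the larger of those in its own colour.

How it is judged:
By the outcome, as a careful person would: the job done as asked, in the order asked, and still so for the second after the job is handed in, with the robot touching nothing.
It also fails if it takes over 64 s, if anything falls off the work surface, if the arm or the gripper's body presses on something with over 40 N, if the wrist force passes 120 N, or if a joint passes its speed limit or range.

## Robot

A 6-joint arm with a two-finger parallel gripper is mounted at the origin on the work surface. World frame = base frame: x ahead of the robot, y to its left, z up, the work surface at z = 0. Lengths are in m, angles in degrees, forces in N, time in s.
With the tool pointing down it reaches from about 0.4 to 0.825 m from the base axis. Payload 7 kg.
Tool frame: the origin (TCP) lies on the centre line of the jaws, within the pads' length; the fingertips stand 19 mm ahead of it and the grasp point (between the pads) is the TCP (r.tip_extent is the distance from the TCP to the fingertips, in m); z points along the fingers, y is the line along which they close (so a half turn about z gives the same grasp; the last joint's range is limited). The gripper opens to 88 mm and grips with 3 to 60 N. Pads are 19 mm wide; open, the fingers measure 130 mm over their backs; the gripper's body (78 mm by 193 mm) begins 47 mm behind the grasp point.
Start: joints at [-53.738, 20.546, 0.682, 0, -70.136, -16.507], TCP at [0.228, -0.635, 0.246] pointing down, gripper open.
Joint ranges: [-176.03, 176.03], [-82.01, 121.73], [-58.28, 71.71], [-173.87, 95.51], [-174.79, -0.11], [-173.66, 173.66]. Speed limits (degrees/s): [136.94, 136.94, 172.46, 180, 180, 180].

## Interface

Orientations are given as [roll, pitch, yaw] about the fixed x, y, z axes, in that order (R = Rz(yaw) Ry(pitch) Rx(roll)).
In Python, from plant import r gives the robot as it stands. The module is installed in compiled form; this text tells all that it offers.
- The arm moves only by the tool jog_arm, never from a script. Its argument "deltas" is a list that holds one entry, the list of rows, each a list of 5 numbers: the opening, from -1 (shut) to 1 (fully open), then the shift along the world's x, y, z in cm, then the turn about the world's z in rad. In form: [[[claw, dx, dy, dz, turn], ...]]. A call has 1 to 8 rows; each row shifts and turns the commanded pose from where the row before left it; what a row does not reach is not made up. A row lasts 1/8 s, in which the tool goes at most 62.5 mm and 10.7 degrees, less where a joint would pass 70% of its speed; a pose out of reach is approached as far as the arm can. A call with a gripper value outside its range is refused whole. The fingers move at their own pace and stop on an object; "force" is the grip in N (left out, the last holds). Time passes only in rows, so rows that do not move let the fingers close. It gives the time, the measured TCP pose, the force, the opening and the grip force at its end, in the units of the state.
- r.get_state(): the state, without advancing time (a new reading comes with each control period).
- r.capture(name): name is "scene" or "top" or "wrist"; returns the picture (420x560x3 uint8, blue, green, red); there is no depth.
- r.camera_info(name): a dict with "fx", "fy", "cx", "cy" (pixels), "view" (4x4, takes a point from world to camera coordinates). Camera axes: x right, y up, looking along -z (the intrinsics and any distortion apply to the point x, -y, -z); pixel columns grow to the right and rows downward; lengths in m; the calibration is good to about 2 mm. A picture is of the moment at which its call begins: read the wrist's pose just before it. camera_info takes no time and is no camera call; for the wrist camera it gives the pose at the moment of the call.
- r.close_job(): hands the job in; it is judged then, once.
The state is a dict: "time_s": time; "joints": joint angles; "qd": joint speeds; "joint_torque": joint torques, N m; "tcp_pos": TCP position; "eef_rot": TCP orientation; "contact_force": force on the tool from outside, world axes, zero at the start; "moment": the same for the moment, N m; "gripper_width": finger opening in m; "gripper_force": force on a finger pad.
Only numpy, scipy, OpenCV 4.12 (cv2) and the standard library are available. Lean on these libraries where they do the work, as an engineer would, in place of code of your own. Each camera call takes 0.05 s, during which the arm holds its last target. There are 200 camera calls.

## Working session

There is one attempt and no reset: what is moved stays moved. The work goes in short steps, Python scripts to look and compute and a tool call to move; the robot and the scene stay as the last step left them, time stands still between calls to the robot, and variables do not carry over. Pictures are saved under pics/ and viewed, at most 10 in all, crops included, and the job is handed in when it is done.

Besides the shell and the picture viewer there is one more tool, called after "Emit:" as a command line: name --argument value ..., lists and objects as JSON in quotes. jog_arm: Moves the arm, as the interface text tells. Its arguments: {"type":"object","properties":{"deltas":{"type":"array"},"force":{"type":"number"}},"required":["deltas"]}

```bash
mkdir -p pics; python3 - <<'E'
from plant import r
import cv2,numpy as np
s=r.get_state();print(s['time_s'],s['tcp_pos'],s['eef_rot'],s['gripper_width'],s['contact_force'])
for n in('scene','top'):
    im=r.capture(n);cv2.imwrite(f'pics/{n}0.png',im)
    c=r.camera_info(n);print(n,{k:np.round(v,4) if k!='view' else np.round(v,3).tolist() for k,v in c.items()})
E
```

```text
0.0 [ 0.2279765  -0.63485936  0.24464656] [ 1.79907799e+02 -7.40702078e-03 -1.60252881e+02] 0.08750838349310851 [-0.46138934 -0.44989305 -0.86644226]
scene {'fx': np.float64(407.463), 'fy': np.float64(407.463), 'cx': np.float64(281.3092), 'cy': np.float64(214.8469), 'view': [[0.079, 0.997, 0.009, -0.057], [-0.595, 0.04, 0.803, 0.222], [0.8, -0.069, 0.596, -1.591], [0.0, 0.0, 0.0, 1.0]]}
top {'fx': np.float64(538.016), 'fy': np.float64(538.016), 'cx': np.float64(284.6872), 'cy': np.float64(202.3431), 'view': [[-0.022, -1.0, -0.003, 0.017], [0.98, -0.022, 0.198, -0.515], [-0.198, 0.001, 0.98, -1.669], [0.0, 0.0, 0.0, 1.0]]}
```

View pics/top0.png

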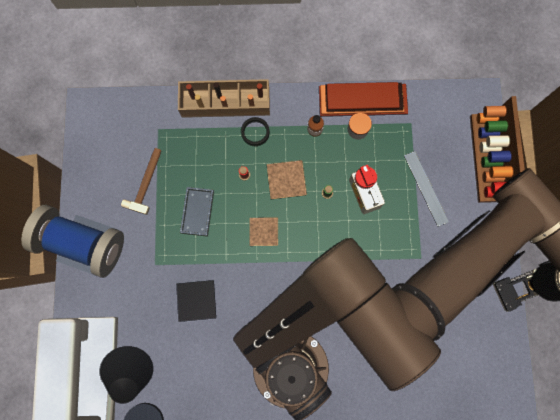

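View pics/scene0.png

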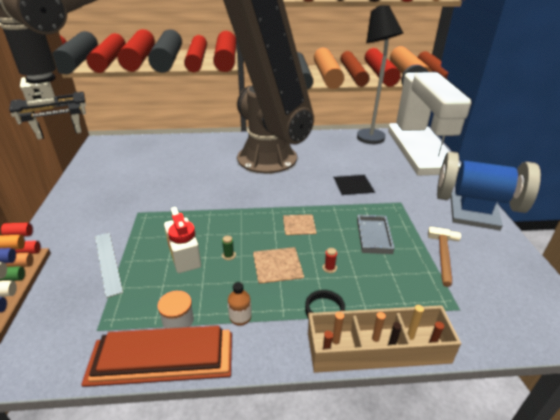

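Top view: jug with red cap at about (368,187), grey holder at (197,212). Three candidates for the pad: large cork (286,180), small cork (264,232) and a black square (196,300). The large cork fits, being the larger of the two cork-coloured ones and not black. I'll measure it and confirm in a crop.

```bash
cat > h.py <<'E'
import cv2,numpy as np
from plant import r
def ray(c,uv):
    V=np.array(c['view']);R=V[:3,:3];o=-R.T@V[:3,3]
    d=R.T@np.array([(uv[0]-c['cx'])/c['fx'],-(uv[1]-c['cy'])/c['fy'],-1.]);return o,d
def onz(c,uv,z):
    o,d=ray(c,uv);return (o+d*(z-o[2])/d[2])
def proj(c,p):
    V=np.array(c['view']);q=V[:3,:3]@p+V[:3,3];return np.array([c['cx']+c['fx']*q[0]/-q[2],c['cy']-c['fy']*q[1]/-q[2]])
def blobs(m,off=(0,0),amin=30):
    cs,_=cv2.findContours(m.astype(np.uint8),cv2.RETR_EXTERNAL,cv2.CHAIN_APPROX_NONE)
    return sorted([k+np.array(off) for k in cs if cv2.contourArea(k)>amin],key=cv2.contourArea,reverse=True)
def rectz(c,k,z):
    P=np.array([onz(c,p,z)[:2] for p in k[:,0,:]])
    (x,y),(w,h),a=cv2.minAreaRect((P*1000).astype(np.float32));return np.round([x,y,w,h,a],1)
E
python3 - <<'E'
from h import *
im=cv2.imread('pics/top0.png');c=r.camera_info('top');hsv=cv2.cvtColor(im,cv2.COLOR_BGR2HSV)
H,S,V=[hsv[...,i].astype(int) for i in range(3)]
def roi(m,x0,y0,x1,y1):
    q=np.zeros_like(m);q[y0:y1,x0:x1]=m[y0:y1,x0:x1];return q
green=(H>60)&(H<95)&(S>70)
cork=(H<25)&(S>50)
for nm,b in(('big',(255,150,318,210)),('small',(240,210,290,255))):
    for k in blobs(roi(cork,*b))[:1]:print(nm,rectz(c,k,.006))
for k in blobs(roi(~green,172,180,222,245))[:1]:print('holder outer@.024',rectz(c,k,.024),'@0',rectz(c,k,0.))
red=((H<8)|(H>172))&(S>140)
for k in blobs(roi(red,345,155,390,200))[:1]:print('cap@.121',rectz(c,k,.121),cv2.boundingRect(k))
wh=(S<70)&(V>130)
for k in blobs(roi(wh,345,160,390,220),amin=15)[:3]:print('white@.085',rectz(c,k,.085),cv2.boundingRect(k))
a=cv2.resize(im[150:250,170:300],None,fx=4,fy=4,interpolation=cv2.INTER_CUBIC)
b=cv2.resize(im[155:220,340:395],None,fx=5,fy=400/65,interpolation=cv2.INTER_CUBIC)
cv2.imwrite('pics/crop1.png',np.hstack([a,b[:400]]))
E
```

```text
big [603.   -0.8 120.2 119.9   5.5]
small [429.8  76.8  88.2  88.8  88.9]
holder outer@.024 [4.961e+02 2.928e+02 2.132e+02 1.602e+02 1.000e-01] @0 [5.006e+02 2.968e+02 2.161e+02 1.624e+02 1.000e-01]
cap@.121 [ 576.8 -246.4   63.1   67.8   49.7] (356, 165, 21, 23)
white@.085 [ 535.1 -271.9   92.7   86.    18.5] (355, 182, 32, 28)
```

View pics/crop1.png

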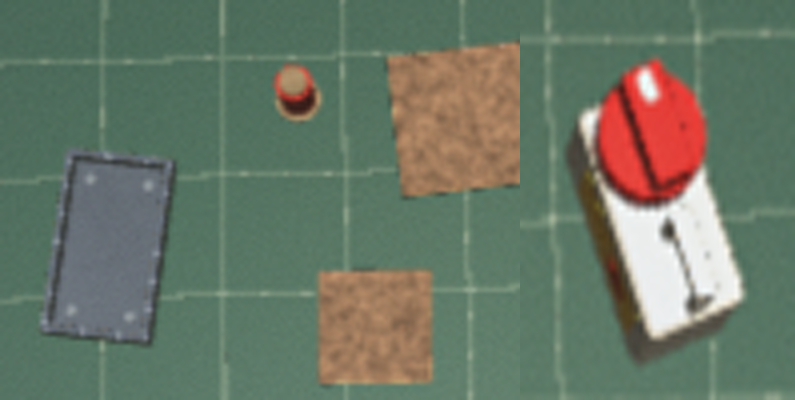

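Crop confirms the cork pad: the large one measures 120 x 120 mm at (603,-1) mm, yaw 5.5°, against 88 mm for the small one. The jug's cap end, with its white mark, points away from the robot.

```bash
python3 - <<'E'
from h import *
im=cv2.imread('pics/top0.png');c=r.camera_info('top');hsv=cv2.cvtColor(im,cv2.COLOR_BGR2HSV)
H,S,V=[hsv[...,i].astype(int) for i in range(3)]
m=np.zeros(H.shape,bool);m[182:242,175:220]=(((H>97)|(S<50)))[182:242,175:220]
m=cv2.morphologyEx(m.astype(np.uint8),cv2.MORPH_OPEN,np.ones((3,3)))
for k in blobs(m)[:2]:print('holder',rectz(c,k,.024),rectz(c,k,0),cv2.boundingRect(k))
for p in[(352,174.5),(366,210.3),(385,202.2)]:print('jugcorner',onz(c,p,.085))
for p in[(187.5,187.5),(213.8,189.5),(208,235.8),(180.5,233)]:print('holder c',onz(c,p,.024))
for p in [(255,131),(316,125),(360,123),(328,190),(244,172)]:print(onz(c,p,.05))
ci=r.camera_info('wrist');s=r.get_state();V=np.array(ci['view']);print(-V[:3,:3].T@V[:3,3]-s['tcp_pos'],V[:3,:3].round(2).tolist(),ci['fx'],s['eef_rot'])
E
```

```text
holder [499.2 292.   92.2 155.3  82.6] [503.7 296.   93.5 157.5  82.6] (180, 187, 34, 49)
jugcorner [ 0.59371043 -0.20944333  0.085     ]
jugcorner [ 0.47745046 -0.24772942  0.085     ]
jugcorner [ 0.50188733 -0.30858267  0.085     ]
holder c [0.57780068 0.32239767 0.024     ]
holder c [0.5691104  0.23631968 0.024     ]
holder c [0.4170027  0.25437186 0.024     ]
holder c [0.42809155 0.34288814 0.024     ]
[0.75744152 0.09800755 0.05      ]
[ 0.77348397 -0.10334935  0.05      ]
[ 0.7770183  -0.24867682  0.05      ]
[ 0.55301801 -0.13449024  0.05      ]
[0.61901432 0.13522552 0.05      ]
[-0.0749419  -0.02705322  0.13978296] [[-0.34, 0.94, 0.0], [-0.9, -0.32, -0.29], [-0.27, -0.1, 0.96]] 344.5595356312081 [ 1.79915560e+02 -7.08643645e-03 -1.60250262e+02]
```

Emit:
jog_arm --deltas '[[[1,3.6,4.6,0,0],[1,3.6,4.6,0,0],[1,3.6,4.6,0,0],[1,3.6,4.6,0,0],[1,3.6,4.6,0,0],[1,3.6,4.6,0,0],[1,3.6,4.6,0,0],[1,3.6,4.6,0,0]]]'

```text
time_s: 1.1
tcp_pos: [0.5169, -0.2655, 0.2454]
eef_rot: [180.0, -0.0, -160.2]
contact_force: [0.4, -0.5, -0.0]
gripper_width: 0.0877
gripper_force: 0.0
```

Emit:
jog_arm --deltas '[[[1,0,0,0,0],[1,0,0,0,0]]]'

```text
time_s: 1.35
tcp_pos: [0.516, -0.2669, 0.2452]
eef_rot: [180.0, -0.0, -160.2]
contact_force: [-0.4, 0.1, 0.4]
gripper_width: 0.088
gripper_force: 0.0
```

```bash
python3 - <<'E'
from h import *
s=r.get_state();c=r.camera_info('wrist');im=r.capture('wrist');cv2.imwrite('pics/w1.png',im)
np.save('w1.npy',[c],allow_pickle=True)
print(s['time_s'],s['tcp_pos'],s['eef_rot'],s['joints'],s['contact_force'],s['gripper_width'])
y=np.deg2rad(19);ux=np.array([np.cos(y),np.sin(y),0]);o=np.array([.5502,-.2573,0])
for z,x in((.128,-60),(.128,-36),(.128,-12),(.148,30),(.148,60)):print(x,z,proj(c,o+ux*x/1000+[0,0,z]))
E
```

```text
1.35 [ 0.51595847 -0.26692789  0.24515569] [ 1.79969812e+02 -4.48126767e-02 -1.60186757e+02] [-8.07926703e+00  1.17930339e+01 -1.15219064e+01 -6.22235379e-03
 -6.67387886e+01 -6.21050416e+01] [-0.42148898  0.09557753  0.42528398] 0.08795133131878664
-60 0.128 [280.64035593 178.53114345]
-36 0.128 [280.26656455 208.70516537]
-12 0.128 [279.91169077 237.35207939]
30 0.148 [279.08188139 297.04553153]
60 0.148 [278.67840663 329.84488415]
```

View pics/w1.png

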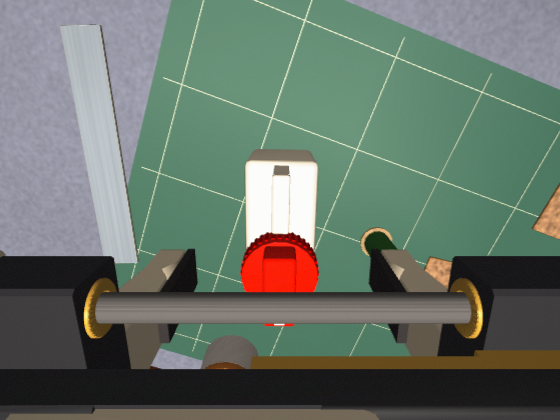

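Wrist view: jug body spans cols 247-316 (rows 150-240), handle bar cols 272-291 from row ~170, cap circle around (280,270). My predicted bar positions (col 280, rows 178-237) agree, so next I refine.

```bash
python3 - <<'E'
from h import *
im=cv2.imread('pics/w1.png');c=np.load('w1.npy',allow_pickle=True)[0];hsv=cv2.cvtColor(im,cv2.COLOR_BGR2HSV)
H,S,V=[hsv[...,i].astype(int) for i in range(3)]
w=(S<60)&(V>200)
L=[];Rr=[]
for y in range(172,225,4):
    xs=np.where(w[y,230:335])[0]+230;L.append(onz(c,(xs[0],y),.085)[:2]);Rr.append(onz(c,(xs[-1]+1,y),.085)[:2])
L=np.array(L);Rr=np.array(Rr)
for P in(L,Rr):
    vx,vy,x,y=cv2.fitLine((P*1000).astype(np.float32),cv2.DIST_L2,0,.01,.01).ravel();print(np.degrees(np.arctan(vy/vx)),x,y)
print('mid',((L+Rr)/2)[[0,-1]],np.linalg.norm(L-Rr,axis=1).mean())
col=V[150:260:3,281];print(list(zip(range(150,260,3),col.tolist())))
red=((H<8)|(H>172))&(S>140);red[290:]=0
k=blobs(red)[0];print(cv2.boundingRect(k));(u,v),rad=cv2.minEnclosingCircle(k);print(u,v,rad)
b=cv2.boundingRect(k);print('cap rear edge @.121',onz(c,(280,b[1]),.121),'L',onz(c,(b[0],272),.121),'R',onz(c,(b[0]+b[2],272),.121))
print('handle rear',onz(c,(281,175),.128),onz(c,(281,166),.121))
print('jug rear top edge',onz(c,(281,160),.085))
E
```

```text
13.600448 530.45886 -298.88058
31.146986 507.55164 -235.26335
mid [[ 0.49644862 -0.27524258]
 [ 0.54084475 -0.25489865]] 0.06761575764545179
[(150, 118), (153, 120), (156, 122), (159, 125), (162, 245), (165, 215), (168, 120), (171, 121), (174, 129), (177, 252), (180, 252), (183, 253), (186, 253), (189, 253), (192, 252), (195, 252), (198, 252), (201, 252), (204, 252), (207, 253), (210, 252), (213, 253), (216, 252), (219, 253), (222, 253), (225, 253), (228, 253), (231, 252), (234, 116), (237, 117), (240, 121), (243, 252), (246, 172), (249, 116), (252, 121), (255, 123), (258, 176)]
(240, 233, 79, 57)
279.0691223144531 270.2725524902344 39.759220123291016
cap rear edge @.121 [ 0.53788831 -0.26153555  0.121     ] L [ 0.58274052 -0.28157693  0.121     ] R [ 0.56001053 -0.21846331  0.121     ]
handle rear [ 0.49080896 -0.2774968   0.128     ] [ 0.48551353 -0.27943244  0.121     ]
jug rear top edge [ 0.48659907 -0.27923973  0.085     ]
```

Emit:
jog_arm --deltas '[[[1,0.3,-0.05,-3,0],[1,0,0,-4,0],[1,0,0,-4,0],[1,0,0,-1.4,0],[1,0,0,0,0]]]'

```text
time_s: 2.02
tcp_pos: [0.5185, -0.2685, 0.1213]
eef_rot: [180.0, -0.1, -160.3]
contact_force: [0.5, -0.2, -0.2]
gripper_width: 0.0876
gripper_force: 0.0
```

Emit:
jog_arm --deltas '[[[-1,0,0,0,0],[-1,0,0,0,0],[-1,0,0,0,0],[-1,0,0,0,0],[-1,0,0,0,0],[-1,0,0,0,0]]]' --force 45

```text
time_s: 2.78
tcp_pos: [0.5191, -0.2677, 0.1216]
eef_rot: [180.0, -0.0, -160.2]
contact_force: [0.3, -0.2, 0.2]
gripper_width: 0.033
gripper_force: 0.0
```

Emit:
jog_arm --deltas '[[[-1,0,0,0,0],[-1,0,0,0,0],[-1,0,0,0,0],[-1,0,0,0,0]]]'

```text
time_s: 3.28
tcp_pos: [0.5191, -0.2678, 0.1215]
eef_rot: [-180.0, -0.0, -160.2]
contact_force: [0.7, -0.7, -0.5]
gripper_width: 0.0136
gripper_force: 44.9
```

Emit:
jog_arm --deltas '[[[-1,0,0,1,0],[-1,0,0,1,0],[-1,0,0,0,0],[-1,0,0,0,0]]]'

```text
time_s: 3.78
tcp_pos: [0.5188, -0.2676, 0.1414]
eef_rot: [180.0, -0.0, -160.3]
contact_force: [0.1, -0.4, -8.0]
gripper_width: 0.0135
gripper_force: 44.9
```

```bash
python3 - <<'E'
from h import *
s=r.get_state();print(s)
c=r.camera_info('scene');im=r.capture('scene')
a=cv2.resize(im[160:300,110:260],None,fx=4,fy=4,interpolation=cv2.INTER_CUBIC);cv2.imwrite('pics/lift.png',a)
E
```

```text
{'time_s': 3.775, 'joints': array([-8.11475802e+00,  1.71182311e+01, -1.89978878e+01, -1.98422671e-02,
       -5.39025912e+01, -6.21301100e+01]), 'qd': array([-0.08626031,  0.29998173, -0.3284917 ,  0.09934591,  0.00650805,
       -0.07466528]), 'joint_torque': array([ 4.84253210e-02, -5.41154265e+01,  2.84424806e+01,  7.19272166e+00,
        1.10500006e-01, -3.31104711e-04]), 'tcp_pos': array([ 0.51884762, -0.26761766,  0.14139734]), 'eef_rot': array([ 1.79977083e+02, -9.04829914e-03, -1.60256559e+02]), 'contact_force': array([ 0.06093308, -0.40715313, -7.95721925]), 'moment': array([-0.04148106,  0.13073927, -0.00058743]), 'gripper_force': 44.93961989879608, 'gripper_width': 0.013453253697736148}
```

View pics/lift.png

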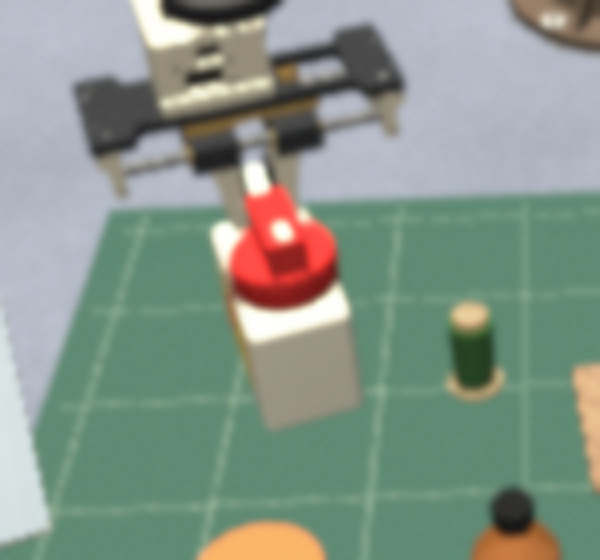

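Emit:
jog_arm --deltas '[[[-1,0,0,2,0],[-1,0,0,3,0],[-1,0,0,2,0],[-1,0,1,1,0],[-1,0,3,0,0],[-1,0,4,0,0],[-1,0,5,0,0],[-1,0,5,0,0]]]'

```text
time_s: 4.82
tcp_pos: [0.5182, -0.0859, 0.2207]
eef_rot: [180.0, -0.1, -160.3]
contact_force: [1.4, 0.0, -7.1]
gripper_width: 0.0137
gripper_force: 45.0
```

Emit:
jog_arm --deltas '[[[-1,1,5,0,-0.06],[-1,1,5,0,-0.06],[-1,1,5,0,-0.06],[-1,1,5,0,-0.06],[-1,1,5,0,-0.06],[-1,1,5,0,-0.06],[-1,1,4,0,-0.06],[-1,1,2.5,0,-0.05]]]'

```text
time_s: 5.82
tcp_pos: [0.5981, 0.2797, 0.22]
eef_rot: [-179.9, -0.1, 172.8]
contact_force: [-0.3, 0.4, -7.4]
gripper_width: 0.0133
gripper_force: 45.0
```

Emit:
jog_arm --deltas '[[[-1,0,1,0,0],[-1,0,0,0,0],[-1,0,0,0,0]]]'

```text
time_s: 6.2
tcp_pos: [0.5985, 0.2865, 0.2212]
eef_rot: [-180.0, -0.0, 172.8]
contact_force: [0.1, -0.3, -8.2]
gripper_width: 0.0131
gripper_force: 45.0
```

```bash
python3 - <<'E'
from h import *
s=r.get_state();c=r.camera_info('wrist');im=r.capture('wrist');cv2.imwrite('pics/w2.png',im)
np.save('w2.npy',[c],allow_pickle=True)
print(s['time_s'],s['tcp_pos'],s['eef_rot'],s['joints'],s['contact_force'],s['moment'])
y=np.deg2rad(-7.4);R=np.array([[np.cos(y),-np.sin(y)],[np.sin(y),np.cos(y)]])
for a,b in((-76,44),(-76,-44),(76,-44),(76,44)):print(a,b,proj(c,np.r_[np.array([.499,.292])+R@[a/1e3,b/1e3],.024]))
E
```

```text
6.2 [0.59853173 0.28648413 0.22124869] [-1.79960629e+02 -4.44761807e-02  1.72825457e+02] [ 4.23740532e+01  2.03738157e+01 -2.80142904e+00 -9.02520362e-03
 -6.68835712e+01 -1.39545033e+02] [ 0.0948415  -0.32387009 -8.18563416] [-0.02849056  0.14465843  0.03438928]
-76 44 [327.07021056 -14.42819353]
-76 -44 [224.13371137 -14.8168074 ]
76 -44 [231.22179313 162.09821817]
76 44 [320.70658027 162.44979127]
```

View pics/w2.png

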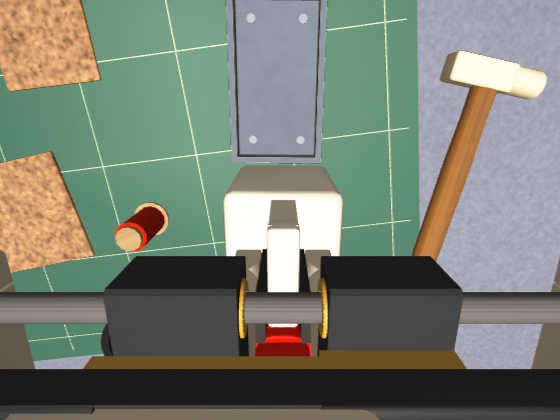

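Wrist view: holder rim end at row 163, cols 232-322 (predicted 162, 231-321, so the pose holds). Jug in hand: top rear edge at row ~192, cols 226-341; handle at col 283.

```bash
python3 - <<'E'
from h import *
c=np.load('w2.npy',allow_pickle=True)[0];t=np.array([.5985,.2865])
y=np.deg2rad(-7.2);ux=np.array([np.cos(y),np.sin(y)]);uy=np.array([-ux[1],ux[0]])
def rel(uv,z):
    d=onz(c,uv,z)[:2]-t;return np.round([d@ux*1000,d@uy*1000],1)
dz=.0998  # underside
for n,uv,z in(('toprear L',(226,195),dz+.085),('toprear R',(341,195),dz+.085),('rear mid',(283,192),dz+.085),('handle rear',(283,227),dz+.128),('bottom rear',(283,168),dz),('hold L',(232,163),.024),('hold R',(322,163),.024),('hold L0',(228,5),.024),('hold R0',(325.5,5),.024)):print(n,rel(uv,z))
E
```

```text
toprear L [-32.8 -30.4]
toprear R [-32.8  30.4]
rear mid [-34.4  -0.2]
handle rear [-30.6  -0.2]
bottom rear [-31.6  -0.3]
hold L [-22.7 -50.6]
hold R [-22.7  38. ]
hold L0 [-160.5  -48.1]
hold R0 [-160.5   36.4]
```

Emit:
jog_arm --deltas '[[[-1,-1.9,0.2,0,0],[-1,-4,0.3,0,0],[-1,-4,0.3,0,0],[-1,-2,0.2,0,0],[-1,-1,0,0,0],[-1,0,0,0,0],[-1,0,0,0,0]]]'

```text
time_s: 7.12
tcp_pos: [0.471, 0.2973, 0.2216]
eef_rot: [180.0, 0.0, 172.8]
contact_force: [-0.2, 0.6, -7.5]
gripper_width: 0.0134
gripper_force: 45.0
```

Emit:
jog_arm --deltas '[[[-1,0,0,-2,0],[-1,0,0,-2.5,0],[-1,0,0,-2,0],[-1,0,0,-0.7,0],[-1,0,0,0,0],[-1,0,0,0,0]]]'

```text
time_s: 7.88
tcp_pos: [0.4708, 0.2977, 0.1505]
eef_rot: [179.9, 0.1, 172.8]
contact_force: [0.7, 0.2, -7.3]
gripper_width: 0.0136
gripper_force: 45.0
```

Emit:
jog_arm --deltas '[[[-1,-0.1,-0.1,-0.4,0],[-1,0,0,-0.4,0],[-1,0,0,-0.4,0],[-1,0,0,-0.2,0],[-1,0,0,0,0]]]'

```text
time_s: 8.5
tcp_pos: [0.4691, 0.2962, 0.1354]
eef_rot: [-180.0, -0.0, 172.8]
contact_force: [0.2, 0.3, -7.4]
gripper_width: 0.0136
gripper_force: 45.0
```

Emit:
jog_arm --deltas '[[[-1,0,0,-0.3,0],[-1,0,0,-0.3,0],[-1,0,0,-0.15,0],[-1,0,0,0,0]]]'

```text
time_s: 9.0
tcp_pos: [0.4694, 0.2964, 0.1284]
eef_rot: [180.0, 0.0, 172.8]
contact_force: [-0.9, 0.3, -3.2]
gripper_width: 0.0134
gripper_force: 45.0
```

Emit:
jog_arm --deltas '[[[-1,0,0,-0.05,0],[-1,0,0,0,0]]]'

```text
time_s: 9.25
tcp_pos: [0.4691, 0.2965, 0.1282]
eef_rot: [180.0, 0.0, 172.8]
contact_force: [-4.8, -0.1, 3.1]
gripper_width: 0.014
gripper_force: 45.0
```

Emit:
jog_arm --deltas '[[[1,0,0,0,0],[1,0,0,0,0],[1,0,0,0,0],[1,0,0,0,0],[1,0,0,0,0],[1,0,0,0,0],[1,0,0,0,0],[1,0,0,0,0]]]'

```text
time_s: 10.25
tcp_pos: [0.4691, 0.2962, 0.1275]
eef_rot: [-180.0, -0.0, 172.8]
contact_force: [-0.7, 1.0, 0.3]
gripper_width: 0.0852
gripper_force: 0.0
```

Emit:
jog_arm --deltas '[[[1,0,0,2,0],[1,0,0,4,0],[1,0,0,4,0],[1,0,0,2,0],[1,0,0,0,0],[1,0,0,0,0]]]'

```text
time_s: 11.0
tcp_pos: [0.4687, 0.296, 0.2468]
eef_rot: [-180.0, -0.0, 172.8]
contact_force: [0.2, -0.5, 0.4]
gripper_width: 0.0874
gripper_force: 0.0
```

```bash
python3 - <<'E'
from h import *
s=r.get_state();c=r.camera_info('wrist');im=r.capture('wrist');cv2.imwrite('pics/w3.png',im)
np.save('w3.npy',[c],allow_pickle=True)
print(s['time_s'],s['tcp_pos'],s['eef_rot'],s['contact_force'])
E
```

```text
11.0 [0.46872622 0.29597497 0.24681466] [-1.79968723e+02 -4.61049991e-02  1.72814463e+02] [ 0.23007922 -0.47048371  0.44614213]
```

View pics/w3.png

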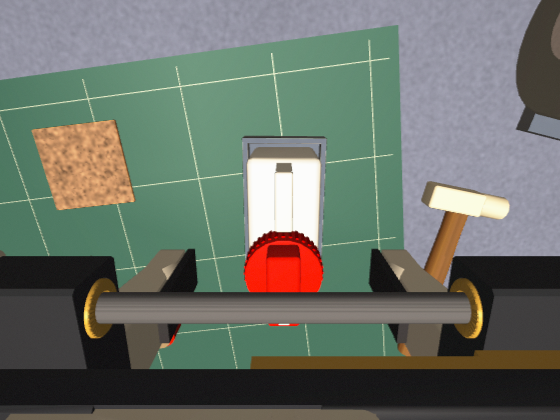

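Wrist view: jug seated in the tray (rim cols 243-327, jug cols 247-321), bar in line, cap at about (283,270). I'll check the cap axis.

```bash
python3 - <<'E'
from h import *
im=cv2.imread('pics/w3.png');c=np.load('w3.npy',allow_pickle=True)[0]
t=np.array([.4687,.2960]);y=np.deg2rad(-7.2);ux=np.array([np.cos(y),np.sin(y)]);uy=np.array([-ux[1],ux[0]])
hsv=cv2.cvtColor(im,cv2.COLOR_BGR2HSV);H,S,V=[hsv[...,i].astype(int) for i in range(3)]
red=((H<8)|(H>172))&(S>140);red[290:]=0;red[:,:225]=0;k=blobs(red)[0];b=cv2.boundingRect(k);print(b)
def rel(uv,z):
    d=onz(c,uv,z)[:2]-t;return np.round([d@ux*1000,d@uy*1000],1)
print('skirt rear',rel((283,b[1]),.127),'L',rel((b[0],271),.127),'R',rel((b[0]+b[2],271),.127))
xs=np.where(S[322:327,250:320].min(0)<60)[0]+250;print('front mark',xs.min() if len(xs) else 0, xs.max() if len(xs) else 0,rel((284,324),.154))
print('handle rear',rel((284,175),.134))
E
```

```text
(244, 232, 80, 58)
skirt rear [20.1 -0.3] L [ 54.9 -32.8] R [54.9 33.9]
front mark 250 319 [87.1  0.5]
handle rear [-27.9   0.4]
```

Emit:
jog_arm --deltas '[[[1,2,-0.23,0,0],[1,3,-0.4,0,0],[1,1,-0.1,-2,0],[1,0,0,-3,0],[1,0,0,-3,0],[1,0,0,-1.5,0],[1,0,0,-0.4,0],[1,0,0,0,0]]]'

```text
time_s: 12.05
tcp_pos: [0.5297, 0.2892, 0.149]
eef_rot: [180.0, 0.0, 172.8]
contact_force: [0.0, -0.3, 0.6]
gripper_width: 0.0875
gripper_force: 0.0
```

Emit:
jog_arm --deltas '[[[-1,0,0,0,0],[-1,0,0,0,0],[-1,0,0,0,0],[-1,0,0,0,0],[-1,0,0,0,0],[-1,0,0,0,0],[-1,0,0,0,0],[-1,0,0,0,0]]]' --force 25

```text
time_s: 13.05
tcp_pos: [0.5291, 0.2888, 0.1485]
eef_rot: [-180.0, -0.0, 172.8]
contact_force: [0.9, -0.4, -0.4]
gripper_width: 0.026
gripper_force: 25.0
```

Emit:
jog_arm --deltas '[[[-1,0,0,-0.25,0],[-1,0,0,-0.2,0],[-1,0,0,-0.2,0],[-1,0,0,0,0]]]'

```text
time_s: 13.55
tcp_pos: [0.5292, 0.2888, 0.1436]
eef_rot: [180.0, 0.0, 172.9]
contact_force: [-5.1, -2.5, 13.3]
gripper_width: 0.0258
gripper_force: 25.0
```

Emit:
jog_arm --deltas '[[[-1,0,0,-0.15,0],[-1,0,0,-0.1,0],[-1,0,0,-0.1,0],[-1,0,0,0,0]]]'

```text
time_s: 14.05
tcp_pos: [0.5292, 0.2888, 0.1407]
eef_rot: [180.0, 0.1, 172.9]
contact_force: [-6.8, -2.5, 15.6]
gripper_width: 0.0257
gripper_force: 25.0
```

Emit:
jog_arm --deltas '[[[-1,0,0,-0.15,0],[-1,0,0,-0.15,0],[-1,0,0,0,0],[-1,0,0,0,0]]]'

```text
time_s: 14.55
tcp_pos: [0.5299, 0.2889, 0.1399]
eef_rot: [179.9, 0.2, 172.9]
contact_force: [-10.6, -4.7, 30.1]
gripper_width: 0.026
gripper_force: 25.0
```

Emit:
jog_arm --deltas '[[[-1,-0.1,-0.05,0.1,0],[-1,0,0,0,0],[-1,0,0,0,0]]]'

```text
time_s: 14.92
tcp_pos: [0.5296, 0.2888, 0.1399]
eef_rot: [179.9, 0.2, 172.9]
contact_force: [-3.2, -4.1, 19.7]
gripper_width: 0.0253
gripper_force: 25.0
```

Emit:
jog_arm --deltas '[[[-1,0,0,0,0.08],[-1,0,0,0,0.08],[-1,0,0,0,0.08],[-1,0,0,0,0]]]'

```text
time_s: 15.42
tcp_pos: [0.5304, 0.2899, 0.14]
eef_rot: [179.8, 0.4, -173.3]
contact_force: [-0.7, -1.7, 17.0]
gripper_width: 0.0257
gripper_force: 25.0
```

```bash
python3 -c "
from plant import r;s=r.get_state();print(s['tcp_pos'],s['eef_rot'],s['contact_force'],s['moment'])"
```

```text
[0.53043842 0.28992599 0.14001824] [ 179.84976319    0.35022276 -173.27060783] [-0.66775032 -1.70541828 17.00530329] [-0.34839062  0.4216454   0.04029268]
```

Emit:
jog_arm --deltas '[[[-1,0,0,-0.05,0.08],[-1,0,0,0,0.1],[-1,0,0,0,0.1],[-1,0,0,0,0.1],[-1,0,0,0,0]]]'

```text
time_s: 16.05
tcp_pos: [0.5308, 0.2904, 0.1399]
eef_rot: [180.0, 0.5, -151.5]
contact_force: [-0.9, -0.4, 18.1]
gripper_width: 0.0262
gripper_force: 25.0
```

```bash
python3 - <<'E'
from h import *
s=r.get_state();print(s['tcp_pos'],s['eef_rot'],s['contact_force'],s['moment'])
im=r.capture('top');c=r.camera_info('top')
u,v=proj(c,np.array([.51,.29,.1])).astype(int);print(u,v)
a=im[v-40:v+40,u-50:u+50];w=r.capture('wrist')
cv2.imwrite('pics/t1.png',np.hstack([cv2.resize(a,None,fx=4,fy=4,interpolation=cv2.INTER_CUBIC),cv2.resize(w,(400,320))]))
E
```

```text
[0.53083027 0.29042001 0.13987444] [ 179.97091366    0.45304782 -151.47166941] [-0.94189515 -0.42263076 18.13180025] [0.09851187 0.22761839 0.09113943]
193 203
```

View pics/t1.png

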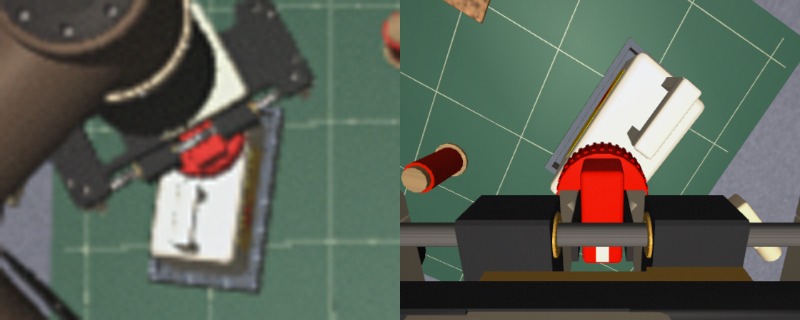

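The cap turns with the bar aligned to the tool (about 36° so far, bar at (600,210) in the wrist half). The jug sits in the tray, so I continue.

Emit:
jog_arm --deltas '[[[-1,0,0,0,0.1],[-1,0,0,0,0.1],[-1,0,0,0,0.1],[-1,0,0,0,0.1],[-1,0,0,0,0]]]'

```text
time_s: 16.77
tcp_pos: [0.5309, 0.2906, 0.1399]
eef_rot: [-179.9, 0.5, -128.6]
contact_force: [-0.8, 0.8, 16.1]
gripper_width: 0.0256
gripper_force: 25.0
```

Emit:
jog_arm --deltas '[[[-1,0,0,0,0.1],[-1,0,0,0,0.1],[-1,0,0,0,0.1],[-1,0,0,0,0.03],[-1,0,0,0,0]]]'

```text
time_s: 17.4
tcp_pos: [0.5309, 0.2907, 0.14]
eef_rot: [-179.7, 0.4, -109.7]
contact_force: [-0.1, 0.8, 17.5]
gripper_width: 0.0254
gripper_force: 25.0
```

```bash
python3 -c "
from plant import r;s=r.get_state();print(s['tcp_pos'],s['eef_rot'],s['contact_force'],s['moment'],s['joints'])"
```

```text
[0.53091748 0.29072463 0.13996112] [-179.71506547    0.39211441 -109.70163706] [-0.05954503  0.80437736 17.4819079 ] [ 0.45958847  0.34593844 -0.02160745] [ 47.24597747  18.77564366 -16.80778022   0.13438463 -53.94427711
 -67.02723679]
```

Emit:
jog_arm --deltas '[[[-1,0,0,0.4,0],[-1,0,0,0.4,0],[-1,0,0,0.4,0],[-1,0,0,0.4,0],[-1,0,0,0,0]]]'

```text
time_s: 18.02
tcp_pos: [0.5278, 0.2883, 0.1519]
eef_rot: [180.0, -0.0, -109.8]
contact_force: [0.5, 1.2, 2.7]
gripper_width: 0.0261
gripper_force: 25.0
```

Emit:
jog_arm --deltas '[[[-1,0,0,0.5,0],[-1,0,0,0.5,0],[-1,0,0,1,0],[-1,0,0,1,0],[-1,0,0,0,0]]]'

```text
time_s: 18.65
tcp_pos: [0.5286, 0.2889, 0.1834]
eef_rot: [-179.9, 0.1, -109.8]
contact_force: [1.0, -0.1, -1.2]
gripper_width: 0.0258
gripper_force: 25.0
```

Emit:
jog_arm --deltas '[[[-1,0,0,2,0],[-1,0,-1,1,0],[-1,1,-3,0,0],[-1,1,-4,0,0],[-1,1,-4,0,0],[-1,1,-4,0,0],[-1,1,-4,0,0],[-1,1,-4,0,0]]]'

```text
time_s: 19.65
tcp_pos: [0.5879, 0.0466, 0.2119]
eef_rot: [180.0, 0.0, -109.8]
contact_force: [0.4, 0.4, -0.8]
gripper_width: 0.0258
gripper_force: 25.0
```

Emit:
jog_arm --deltas '[[[-1,1,-3,0,0],[-1,0.4,-2,0,0],[-1,0,0,0,0],[-1,0,0,0,0]]]'

```text
time_s: 20.15
tcp_pos: [0.6019, -0.0012, 0.212]
eef_rot: [180.0, 0.0, -109.8]
contact_force: [-0.3, -0.0, -0.4]
gripper_width: 0.0262
gripper_force: 25.0
```

```bash
python3 - <<'E'
from h import *
s=r.get_state();print(s['time_s'],s['tcp_pos'],s['eef_rot'],s['contact_force'])
c=r.camera_info('scene');im=r.capture('scene');cv2.imwrite('pics/s2.png',cv2.resize(im[90:320,150:460],None,fx=2.5,fy=2.5,interpolation=cv2.INTER_CUBIC))
E
```

```text
20.15 [ 0.60186805 -0.00124134  0.21200133] [ 1.79990545e+02  6.37113000e-03 -1.09826259e+02] [-0.29977904 -0.01871043 -0.44270309]
```

View pics/s2.png

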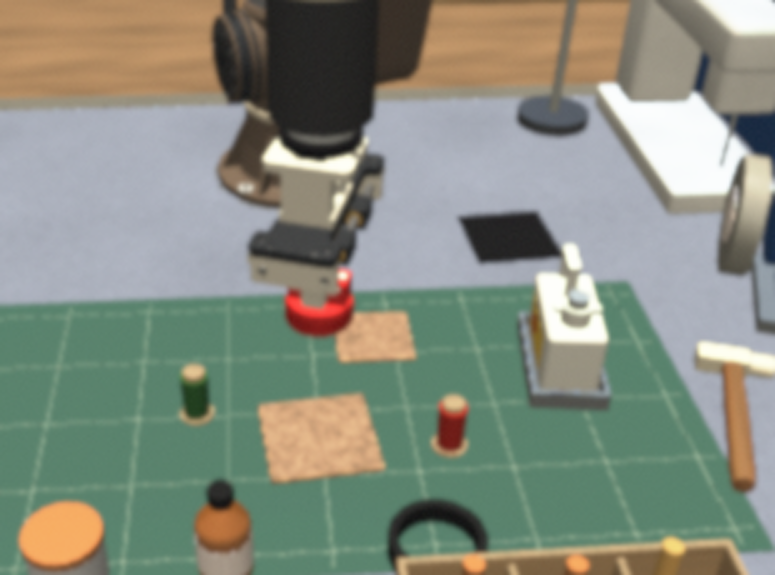

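Scene view: cap is in the gripper at (320,305), jug stands upright in the holder at (568,340), and the other things are unmoved. Lowering onto the pad.

Emit:
jog_arm --deltas '[[[-1,0,0,-3,0],[-1,0,0,-4,0],[-1,0,0,-4,0],[-1,0,0,-2.5,0],[-1,0,0,-1,0],[-1,0,0,-0.5,0],[-1,0,0,0,0],[-1,0,0,0,0]]]'

```text
time_s: 21.2
tcp_pos: [0.6028, -0.0013, 0.0631]
eef_rot: [-179.9, 0.1, -109.8]
contact_force: [-0.9, 0.4, -0.6]
gripper_width: 0.0259
gripper_force: 25.0
```

Emit:
jog_arm --deltas '[[[-1,0,0,-0.3,0],[-1,0,0,-0.2,0],[-1,0,0,-0.1,0],[-1,0,0,0,0]]]'

```text
time_s: 21.7
tcp_pos: [0.6021, -0.0016, 0.0559]
eef_rot: [180.0, -0.0, -109.8]
contact_force: [-0.4, -0.4, -0.1]
gripper_width: 0.0259
gripper_force: 25.0
```

Emit:
jog_arm --deltas '[[[-1,0,0,-0.15,0],[-1,0,0,-0.1,0],[-1,0,0,0,0]]]'

```text
time_s: 22.08
tcp_pos: [0.6023, -0.0016, 0.0541]
eef_rot: [-180.0, 0.0, -109.8]
contact_force: [-2.3, -0.9, 4.5]
gripper_width: 0.0258
gripper_force: 25.0
```

Emit:
jog_arm --deltas '[[[-1,0,0,-0.1,0],[-1,0,0,0,0]]]'

```text
time_s: 22.32
tcp_pos: [0.6022, -0.0018, 0.0539]
eef_rot: [-180.0, -0.0, -109.8]
contact_force: [-4.9, -0.7, 11.8]
gripper_width: 0.0261
gripper_force: 25.0
```

Emit:
jog_arm --deltas '[[[-1,0,0,0.1,0],[-1,0,0,0.05,0],[1,0,0,0,0],[1,0,0,0,0],[1,0,0,0,0],[1,0,0,0,0],[1,0,0,0,0],[1,0,0,0,0]]]'

```text
time_s: 23.32
tcp_pos: [0.6021, -0.0016, 0.0541]
eef_rot: [-180.0, 0.0, -109.8]
contact_force: [-0.2, 0.5, 0.4]
gripper_width: 0.0801
gripper_force: 0.0
```

Emit:
jog_arm --deltas '[[[1,0,0,0,0],[1,0,0,0,0],[1,0,0,2,0],[1,0,0,4,0],[1,0,0,5,0],[1,0,0,5,0],[1,-5,0,2,0],[1,-5,0,0,0]]]'

```text
time_s: 24.32
tcp_pos: [0.502, -0.0014, 0.2357]
eef_rot: [-179.9, 0.1, -109.8]
contact_force: [-0.1, 1.0, 0.8]
gripper_width: 0.0879
gripper_force: 0.0
```

Emit:
jog_arm --deltas '[[[1,0,-5,0,0],[1,0,-5,0,0],[1,0,-5,0,0],[1,0,-5,0,0],[1,0,0,0,0],[1,0,0,0,0]]]'

```text
time_s: 25.08
tcp_pos: [0.5019, -0.2016, 0.2339]
eef_rot: [180.0, 0.0, -109.9]
contact_force: [-0.3, -0.5, 0.5]
gripper_width: 0.0874
gripper_force: 0.0
```

```bash
python3 - <<'E'
from h import *
s=r.get_state();print(s['time_s'],s['tcp_pos'],s['contact_force'],s['gripper_width'])
a=r.capture('scene')[150:320,150:460];b=r.capture('top')[110:250,120:400]
cv2.imwrite('pics/fin.png',np.vstack([cv2.resize(a,(540,296),interpolation=cv2.INTER_CUBIC),cv2.resize(b,(540,270),interpolation=cv2.INTER_CUBIC)]))
E
```

```text
25.075 [ 0.5018612  -0.20163222  0.23388091] [-0.33393517 -0.46145388  0.4985197 ] 0.08738853687726642
```

View pics/fin.png

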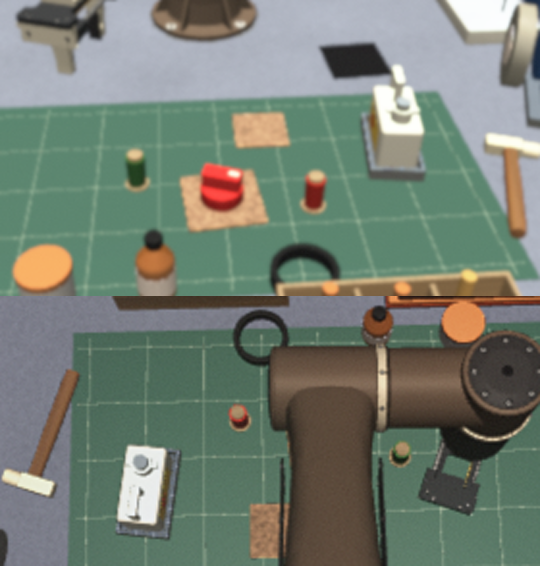

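The final view shows the cap upright in the middle of the large cork pad at (222,190) and the jug upright in the holder at (395,130). The other items are in place and the gripper is clear. Handing in.

```bash
python3 -c "
from plant import r;print(r.close_job())"
```

```text
the job is handed in; nothing more can be done
None
```

I handed the job in at about 25 s: the jug stands upright in the grey holder, the cap came free after a pressed anticlockwise turn of about 77° and sits upright in the middle of the large cork pad, and the last picture showed nothing else on the bench moved.

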